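# Free a seized screw clamp and nip it up on a valve block

## Robot

A 7-joint arm with a two-finger parallel gripper is mounted at the origin on a cart in front of the work surface, level with it; the furniture and walls round the work are solid. World frame = base frame: x ahead of the robot, y to its left, z up, the work surface at z = 0. Lengths are in mm, angles in degrees, forces in N, time in s.
With the tool pointing down it reaches from about 400 to 875 mm from the base axis. Payload 6.5 kg.
Tool frame: the origin (TCP) lies on the centre line of the jaws, within the pads' length; the fingertips stand 17 mm ahead of it and the grasp point (between the pads) lies 2 mm behind it; z points along the fingers, y is the line along which they close (so a half turn about z gives the same grasp; the last joint's range is limited). The gripper opens to 88 mm and grips with 3 to 60 N. Pads are 18 mm wide; open, the fingers measure 123 mm over their backs; the gripper's body (75 mm by 187 mm) begins 45 mm behind the grasp point.
Start: joints at [-3.793, 30.733, -0.252, 88.115, 0.149, 61.152, -4.079], TCP at [649.992, 0.001, 255.716] pointing down, gripper open.
Joint ranges: [-154.64, 154.64], [-21.42, 123.67], [-72.66, 72.17], [13.99, 137.28], [-74.86, 254.86], [10.95, 109.41], [-158.01, 158.01]. Speed limits (degrees/s): [136.94, 136.94, 180, 180, 180, 180, 180].

## Interface

Orientations are given as a 3x3 rotation matrix whose columns are the frame's x, y, z axes.
In Python, from bench import get_state, snapshot, job_done gives the robot as it stands.
- The arm moves only by the tool arm_command, never from a script. Its argument "motion" is one flat list of numbers, 6 for each row, row after row: the shift along the tool's x, y, z in mm, then the turn, a rotation vector about the tool's x, y, z in degrees. In form: [tx, ty, tz, wx, wy, wz, tx, ty, tz, wx, wy, wz, ...]. A call has exactly 5 rows; each row shifts and turns the commanded pose from where the row before left it, along the tool's axes as they then stand; what a row does not reach is not made up. A row lasts 1/12 s, in which the tool goes at most 41.7 mm and 7.16 degrees, less where a joint would pass 70% of its speed; a pose out of reach is approached as far as the arm can. A call is refused whole if a number of a shift passes 41.7 or a number of a turn 7.16, either way. A call with a gripper value outside its range is refused whole. "jaw" is the finger opening in mm, from 0 to 88.1, set as the call begins (left out, the last holds). The fingers move at their own pace and stop on an object; "grip_force" is the grip in N (left out, the last holds). Time passes only in rows, so rows that do not move let the fingers close, or fill a call up. It gives the time, the measured TCP pose, the force, the opening and the grip force at its end, in the units of the state.
- get_state(): the state, without advancing time (a new reading comes with each control period).
- snapshot(name): name is "scene" or "side" or "wrist"; returns a dict with "frame" (400x640x3 uint8, red, green, blue), "z_map" (400x640 float32, mm along the optical axis (not along the pixel's ray), 0 where there is no reading), "fx", "fy", "cx", "cy" (pixels), "extrinsics" (4x4, takes a point from camera to world coordinates). Camera axes: x right, y down, z forward; pixel columns grow to the right and rows downward; lengths in mm; the calibration is good to about 2 mm. The wrist camera is an equidistant fisheye: a pixel r from the principal point sees the ray r / f radians off the axis. A picture is of the moment at which its call begins.
- job_done(): hands the job in; it is judged then, once.
The state is a dict: "time_s": time; "joint_positions": joint angles; "joint_velocities": joint speeds; "tau": joint torques, N m; "eef_pos": TCP position; "eef_rot": TCP orientation; "contact_force": force on the tool from outside, world axes, zero at the start; "moment": the same for the moment, N m; "gripper_width": finger opening in mm; "grasp_force": force on a finger pad.
Only numpy, scipy, OpenCV 4.12 (cv2) and the standard library are available. Lean on these libraries where they do the work, as an engineer would, in place of code of your own. Each camera call takes 0.05 s, during which the arm holds its last target. There are 200 camera calls.

## Task

The screw clamp over the valve block has stood unused and its knob is stuck. Break the knob loose with a short firm twist clockwise, run it freely down, and nip the clamp up on the block: stop soon after you feel the knob bite, so that the block is held but not crushed. Leave it clamped, let go of the knob, and do not shift the block or the things lying around.

Things in the scene. Friction and masses are not known exactly. Their poses are not given: they have to be found in the camera images.
- anvil: steel plate 200 x 160 x 12 mm, bolted to the bench. Origin on its underside straight below the spindle of the clamp; the plate reaches from x = -60 to +140 mm and y = -80 to +80 mm of its frame. Its position and yaw differ from run to run.
- clamp: grey C-shaped screw clamp fixed on the plate. Origin on the plate's top face, on the spindle axis, axes parallel to the plate's. Column at x = +79 to +113 mm; arm 36 mm wide, top at 130 mm above the origin; a round boss of 21 mm radius round the spindle ends at 139 mm. Only the knob stands higher. A 64 mm collar under the arm turns with the knob (it is what is stuck).
- knob_grip (a point): centre of the grip of the black square knob on top of the clamp, on the upright axis, 175 mm above the clamp's origin. The head is 30 x 30 mm across its flats (upright faces, normal to this point's x and y), 42 mm high, from 23 mm below this point to 19 mm above it, on a neck 25 mm thick and 13 mm high over the boss. z is up. The knob turns about z and keeps its height. Hold it firmly, with 40 N or more.
- knob (a joint): knob angle (rad), 0 at the start, to 6, growing clockwise seen from above; the foot sinks 3 mm per rad. Stuck at first: about 0.6 N m, fading to an even 0.25 N m by 0.5 rad; friction also holds it where it is left. When the foot bites, turning takes 0.003 N m more per N of clamping force, some 0.25 N m more per rad. Compare moments after equal turns: held still, friction makes them differ by up to 0.25.
- valve_block: loose aluminium valve block 46 x 60 mm, 72 mm high (brass stub on one side), on the plate under the clamp's rubber-faced foot. Origin on its underside; its middle is at x = +3, y = +13 mm of its frame. How far the foot is set out differs from run to run and is not measured: it meets the block at a knob angle of 1 to 2.8 rad; the force then grows by some 80 to 100 N per rad. Held: over 15 N; crushed: over 75 N.
- bearing_small: loose ball bearing, 42 mm across, 12 mm high, lying on a corner of the plate: bystander. Origin at the centre of its underside.
- tape_measure: tape measure 36 x 80 x 60 mm on the bench: bystander
- fitting_1: hose fitting 29 x 51 x 25 mm on the bench: bystander
- pliers_red: pliers 184 mm long on the bench: bystander
- spanner_17: spanner 210 mm long on the bench: bystander
Things that resemble listed ones, but are neither listed nor needed, are in the scene too. What is shaped like the valve_block but blue is not meant.

How it is judged (in metres and radians):
On the way, in this order (a step that is already met when the one before it is completed fails the run):
1. the knob has been broken loose (turned past 0.6 rad clockwise) (value of joint knob above 0.6 rad), for 0.1 s.
2. the foot of the clamp presses on the block with more than 15 N (contact force between valve_block and clamp above 15 N), for 0.2 s.
At the end, for the whole second after the job is handed in: The clamp's foot presses on the valve block with 15 to 65 N, the knob is at rest, and the block stands upright (within 0.05 rad) within 8 mm of where it was (contact force between valve_block and clamp between 15 and 65 N and velocity of joint knob below 0.1 rad/s and linear speed of valve_block below 0.01 m/s and distance of valve_block from where it was at the start of the episode below 0.008 m and angle between valve_block's own z axis and vertical below 0.05 rad); the robot touches nothing.
It fails at once if the block is crushed: the clamp presses on it with more than 75 N (contact force between valve_block and clamp above 75 N).
It fails at once if a bystander (bearing, tape measure, fitting, pliers or spanner) is moved by more than 2 cm (distance of any of bearing_small, tape_measure, fitting_1, pliers_red, spanner_17 from where it was at the start of the episode above 0.02 m).
It also fails if it takes over 58 s, if anything falls off the work surface, if the arm or the gripper's body presses on something with over 40 N, if the wrist force passes 120 N, or if a joint passes its speed limit or range.

## Working session

There is one attempt and no reset: what is moved stays moved. The work goes in short steps, Python scripts to look and compute and a tool call to move; the robot and the scene stay as the last step left them, time stands still between calls to the robot, and variables do not carry over. Pictures are saved under pics/ and viewed, at most 10 in all, crops included, and the job is handed in when it is done.

Besides the shell and the picture viewer there is one more tool, called after "Call:" as name(argument=value, ...) on one line, values as JSON. arm_command: Moves the arm, as the interface text tells. Its arguments: {"type":"object","properties":{"motion":{"type":"array"},"jaw":{"type":"number"},"grip_force":{"type":"number"}},"required":["motion"]}

```bash
mkdir -p pics
cat > h.py <<'E'
import numpy as np, cv2
from bench import get_state, snapshot, job_done
def pts(s):
    v,u=np.mgrid[0:400,0:640]; z=s["z_map"]
    P=np.stack([(u-s["cx"])/s["fx"]*z,(v-s["cy"])/s["fy"]*z,z,np.ones_like(z)],-1)
    return (P@np.array(s["extrinsics"]).T)[...,:3]
E
python3 - <<'E'
from h import *
st=get_state(); print(st)
ims=[]
for n in("scene","side"):
    s=snapshot(n); np.savez(n+".npz",**s); ims.append(s["frame"])
    P=pts(s); m=(s["z_map"]>0)&(P[...,2]>150)&(P[...,2]<225)&(P[...,0]>350)&(P[...,0]<900)&(s["frame"].max(2)<90)
    n_,l,stt,c=cv2.connectedComponentsWithStats(m.astype(np.uint8))
    for i in range(1,n_):
        if stt[i,4]>40: print(n,stt[i],np.median(P[l==i],0),P[l==i].min(0),P[l==i].max(0))
    cv2.imwrite(f"pics/{n}.png",s["frame"][...,::-1])
E
```

```text
{'time_s': 0.0, 'joint_positions': array([-3.79416757, 30.77616649, -0.25533632, 88.17144478,  0.14859107,
       61.15244209, -4.0810333 ]), 'joint_velocities': array([-0.00272594, -0.06758365,  0.06176651, -0.03363967, -0.09859081,
       -0.04409714, -0.03135699]), 'tau': array([-1.69933578e-04, -5.70981932e+01,  9.90184285e-01, -2.51597965e+01,
       -5.62433247e-02,  1.80829730e-02,  2.02785413e-04]), 'eef_pos': array([6.49402079e+02, 1.01529192e-02, 2.54848856e+02]), 'eef_rot': array([[-7.74531065e-05,  9.99998489e-01, -1.73681037e-03],
       [ 9.99999991e-01,  7.72567505e-05, -1.13122303e-04],
       [-1.12987952e-04, -1.73681911e-03, -9.99998485e-01]]), 'contact_force': array([ 1.20230899,  0.0102371 , -0.03900778]), 'moment': array([0.00137249, 0.04495576, 0.06227733]), 'grasp_force': 0.0, 'gripper_width': 87.92338766898824}
scene [366   0  79  18 753] [ 777.53859729 -589.36848298  183.8123903 ] [ 687.6916292  -737.8666838   150.05631544] [ 844.50853588 -479.53229382  224.80557951]
scene [393 190  49   6  75] [413.55270448 -24.62125315 165.78208944] [365.92545248 -64.97843432 160.19867821] [469.59898076   9.60158598 171.06191975]
scene [394 218  37  11 288] [392.5557396   55.69911742 163.43228922] [350.78965428  21.99560945 150.21893385] [430.09345904  84.31337435 170.09509265]
scene [327 220  17  18 159] [531.87446112 188.75525498 195.77753166] [522.7181529  166.32756945 154.39296377] [557.87067954 197.04899902 208.31713069]
side [290 172  11  16 155] [535.6224273  165.01250937 183.58796566] [523.03141004 158.63090025 158.59786551] [548.78453105 173.61846028 204.59531048]
side [ 591  218   49   77 1847] [ 872.36609024 -428.01236182  184.4630684 ] [ 837.57315145 -488.28281208  150.05611988] [ 899.98803035 -376.69343135  224.96627866]
```

View pics/scene.png

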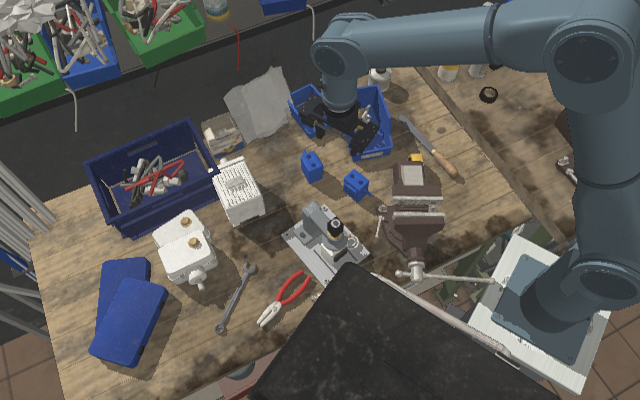

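View pics/side.png

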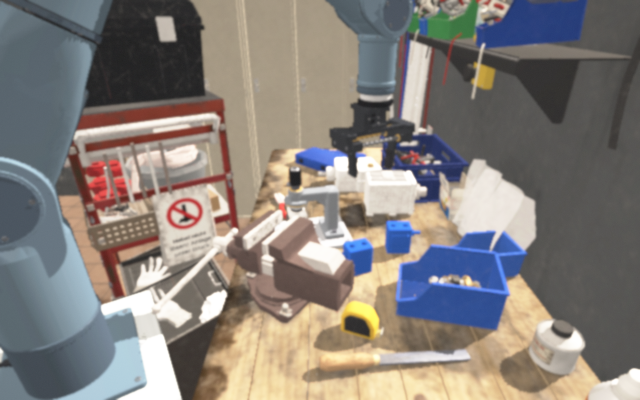

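Run:
```python
from h import *
A=[]
for n in("scene","side"):
    s=np.load(n+".npz"); P=pts(s); f=s["frame"].astype(int)
    near=(abs(P[...,0]-537)<40)&(abs(P[...,1]-178)<40)&(s["z_map"]>0)
    t=near&(P[...,2]>201)&(P[...,2]<212)
    k=near&(P[...,2]>165)
    print(n,t.sum(),k.sum(),np.median(P[k][:,2]),P[k].max(0))
    Q=P[t][:,:2].astype(np.float32); 
    if t.sum()>10: print("top",Q.mean(0),cv2.minAreaRect(Q))
    A.append(P[k][:,:2])
    # arm/clamp top
    c=(abs(P[...,0]-537)<200)&(abs(P[...,1]-178)<200)&(P[...,2]>134-10)&(P[...,2]<160)&(s["z_map"]>0)
    n_,l,st,_=cv2.connectedComponentsWithStats(c.astype(np.uint8))
    for i in range(1,n_):
        if st[i,4]>60: print("arm",st[i],cv2.minAreaRect(P[l==i][:,:2].astype(np.float32)))
B=np.vstack(A).astype(np.float32); print("both",cv2.minAreaRect(B))
```

```text
scene 132 238 201.91521512971326 [557.87067954 197.09378876 211.93886301]
top [539.9915  179.75665] ((540.2230834960938, 179.3495330810547), (29.814254760742188, 29.096590042114258), 72.64601135253906)
arm [301 201  43  47 627] ((577.743408203125, 165.46559143066406), (45.67353439331055, 146.08761596679688), 73.5244369506836)
arm [391 200  36   5 137] ((426.24560546875, 2.13922119140625), (88.29728698730469, 9.511488914489746), 28.19706153869629)
arm [392 213  45  22 358] ((386.000732421875, 57.53074645996094), (110.71810913085938, 34.89037322998047), 15.672481536865234)
side 72 233 192.22638226592233 [554.82999714 195.22811853 213.91483519]
top [537.7089  171.93294] ((540.415771484375, 176.908203125), (30.7286434173584, 28.837186813354492), 71.78156280517578)
arm [201 175  32  20 213] ((382.4215393066406, 335.46514892578125), (89.47809600830078, 20.43731689453125), 1.0849250555038452)
arm [283 185  56  19 660] ((576.4069213867188, 158.80911254882812), (48.56909942626953, 144.6567840576172), 74.87584686279297)
arm [244 214  38  37 347] ((387.0624084472656, 28.735027313232422), (126.5188980102539, 24.92249298095703), 29.170751571655273)
both ((540.0768432617188, 177.54708862304688), (34.68682861328125, 31.402481079101562), 74.42330169677734)
```

The scene view shows the clamp with its dark knob at about pixel (335,225), and the side view shows it at (294,177). Both agree on the knob at (540,178), with its flats at about 72.5°. I'll check the surroundings while moving above it.

Call:
arm_command(motion=[35.2,-22,0,0,0,0,35.2,-22,0,0,0,0,35.2,-22,0,0,0,0,35.2,-22,0,0,0,0,35.2,-22,0,0,0,-7.1], jaw=88, grip_force=60)

```text
time_s: 0.52
eef_pos: [538.4, 177.4, 255.4]
eef_rot: [[-0.123, 0.992, -0.0], [0.992, 0.123, -0.0], [-0.0, -0.0, -1.0]]
contact_force: [0.6, 0.2, -1.1]
gripper_width: 88.4
grasp_force: 0.0
```

Call:
arm_command(motion=[0,0,0,0,0,-7.1,0,0,0,0,0,-7.1,0,0,0,0,0,-7.1,0,0,0,0,0,-7.1,0,0,0,0,0,-7.1])

```text
time_s: 0.93
eef_pos: [539.6, 176.0, 255.4]
eef_rot: [[-0.682, 0.732, -0.001], [0.732, 0.682, -0.0], [0.0, -0.001, -1.0]]
contact_force: [0.1, 0.3, 0.1]
gripper_width: 88.1
grasp_force: 0.0
```

Call:
arm_command(motion=[0,0,0,0,0,-7.1,0,0,0,0,0,-7.1,0,0,0,0,0,-7.1,0,0,0,0,0,-7.1,0,0,0,0,0,-1.5])

```text
time_s: 1.35
eef_pos: [539.7, 175.8, 255.3]
eef_rot: [[-0.955, 0.296, -0.001], [0.296, 0.955, -0.0], [0.001, -0.0, -1.0]]
contact_force: [0.7, 0.6, -0.8]
gripper_width: 87.9
grasp_force: 0.0
```

Run:
```python
from h import *
st=get_state(); print(st["time_s"],st["joint_positions"].round(1),st["eef_pos"],st["eef_rot"].round(4),st["moment"],st["contact_force"])
for n in("scene","side"):
    s=np.load(n+".npz"); P=pts(s)
    m=(np.hypot(P[...,0]-540,P[...,1]-178)<180)&(P[...,2]>145)&(np.hypot(P[...,0]-540,P[...,1]-178)>30)&(s["z_map"]>0)&(P[...,2]<300)
    print(n,m.sum(), P[m].min(0) if m.any() else 0,P[m].max(0) if m.any() else 0)
s=snapshot("wrist"); np.savez("wrist.npz",**s); print(s["fx"],s["cx"],s["cy"],s["extrinsics"])
z=s["z_map"];v,u=np.mgrid[0:400,0:640]; a=(u-s["cx"])/s["fx"]; b=(v-s["cy"])/s["fy"]; r=np.hypot(a,b)+1e-9
k=np.tan(r)/r; P=np.stack([a*k*z,b*k*z,z,np.ones_like(z)],-1)@np.array(s["extrinsics"]).T
m=(np.hypot(P[...,0]-540,P[...,1]-178)<33)&(P[...,2]>200)&(P[...,2]<212)&(z>0)
print(m.sum()); 
if m.any(): print(P[m].mean(0),cv2.minAreaRect(P[m][:,:2].astype(np.float32)))
cv2.imwrite("pics/w1.png",s["frame"][...,::-1])
```

```text
1.35 [ -8.4  24.  -18.4 100.1   8.7  57.4  42.7] [539.73695033 175.75008764 255.32354237] [[-9.551e-01  2.961e-01 -9.000e-04]
 [ 2.961e-01  9.551e-01 -2.000e-04]
 [ 8.000e-04 -4.000e-04 -1.000e+00]] [ 0.01910355 -0.08105616 -0.05845201] [ 0.68194097  0.57213689 -0.75725477]
scene 273 [399.13741696   6.17059193 145.15036706] [620.96609196 181.28575742 265.08428854]
side 175 [403.46924534   4.51264891 145.00222705] [603.67759863 149.56222883 287.23747953]
309.70691628693146 319.6124008562748 203.5054451860003 [[ 2.96661978e-01  9.06179842e-01  3.01379767e-01  4.61473227e+02]
 [ 9.54981501e-01 -2.81969017e-01 -9.22160837e-02  1.99673405e+02]
 [ 1.41540052e-03  3.15169108e-01 -9.49034472e-01  3.85506765e+02]
 [ 0.00000000e+00  0.00000000e+00  0.00000000e+00  1.00000000e+00]]
1905
[539.64971444 178.47679022 207.27681289   1.        ] ((541.9317626953125, 178.1219482421875), (30.245222091674805, 29.846155166625977), 71.0852279663086)
```

View pics/w1.png

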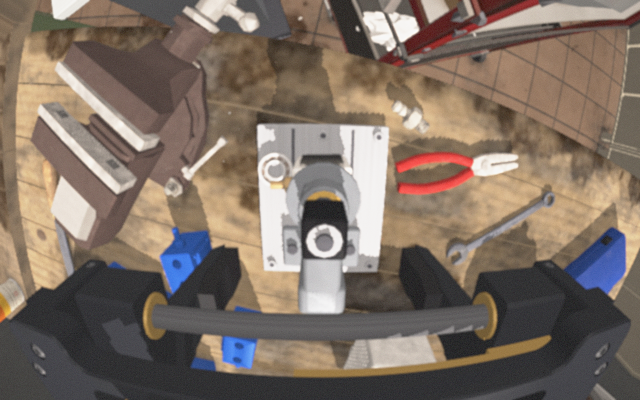

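The knob is at pixel (325,235), in line between the fingers. Clockwise turns lower joint 7, so I'll turn another 90° counter-clockwise for range, then descend.

Call:
arm_command(motion=[0,0,0,0,0,-7.1,0,0,0,0,0,-7.1,0,0,0,0,0,-7.1,0,0,0,0,0,-7.1,0,0,0,0,0,-7.1])

```text
time_s: 1.82
eef_pos: [539.8, 175.9, 255.5]
eef_rot: [[-0.95, -0.311, -0.0], [-0.311, 0.95, -0.0], [0.0, -0.0, -1.0]]
contact_force: [-0.6, -0.1, -1.0]
gripper_width: 88.2
grasp_force: 0.0
```

Call:
arm_command(motion=[0,0,0,0,0,-7.1,0,0,0,0,0,-7.1,0,0,0,0,0,-7.1,0,0,0,0,0,-7.1,0,0,0,0,0,-7.1])

```text
time_s: 2.23
eef_pos: [539.8, 175.9, 255.5]
eef_rot: [[-0.593, -0.805, -0.0], [-0.805, 0.593, -0.0], [0.0, 0.0, -1.0]]
contact_force: [-1.1, 0.4, -0.0]
gripper_width: 87.7
grasp_force: 0.0
```

Call:
arm_command(motion=[0,0,0,0,0,-7.1,0,0,0,0,0,-7.1,0,0,0,0,0,-4.8,-2.6,0,0,0,0,0,0,0,0,0,0,0])

```text
time_s: 2.65
eef_pos: [540.8, 178.9, 255.6]
eef_rot: [[-0.305, -0.952, -0.0], [-0.952, 0.305, 0.0], [-0.0, 0.0, -1.0]]
contact_force: [-0.0, -0.1, -0.8]
gripper_width: 87.7
grasp_force: 0.0
```

Run:
```python
from h import *
st=get_state(); print(st["time_s"],st["joint_positions"].round(1),st["eef_pos"],st["eef_rot"].round(4),st["moment"])
s=snapshot("wrist")
z=s["z_map"];v,u=np.mgrid[0:400,0:640]; a=(u-s["cx"])/s["fx"]; b=(v-s["cy"])/s["fy"]; r=np.hypot(a,b)+1e-9
k=np.tan(r)/r; P=np.stack([a*k*z,b*k*z,z,np.ones_like(z)],-1)@np.array(s["extrinsics"]).T
m=(np.hypot(P[...,0]-540,P[...,1]-178)<33)&(P[...,2]>200)&(P[...,2]<212)&(z>0)
print(m.sum(),P[m].mean(0),cv2.minAreaRect(P[m][:,:2].astype(np.float32)),P[m][:,:2].min(0),P[m][:,:2].max(0))
```

```text
2.65 [  5.1  27.5 -37.3  99.   18.9  59.9 123.6] [540.76313339 178.85659346 255.56230298] [[-3.052e-01 -9.523e-01 -3.000e-04]
 [-9.523e-01  3.052e-01  4.000e-04]
 [-2.000e-04  4.000e-04 -1.000e+00]] [0.09509968 0.00475404 0.0183599 ]
1934 [541.67836485 175.03285377 207.25435019   1.        ] ((542.6137084960938, 177.2278594970703), (30.579193115234375, 30.15869140625), 73.0677719116211) [524.54464245 159.08889057] [559.97153885 195.12666325]
```

Call:
arm_command(motion=[0.8,-0.8,17,0,0,-0.5,0,0,20,0,0,0,0,0,20,0,0,0,0,0,13,0,0,0,0,0,0,0,0,0])

```text
time_s: 3.12
eef_pos: [539.7, 176.7, 183.1]
eef_rot: [[-0.294, -0.956, -0.004], [-0.956, 0.294, -0.002], [0.003, 0.004, -1.0]]
contact_force: [0.1, -0.9, 0.2]
gripper_width: 88.0
grasp_force: 0.0
```

Call:
arm_command(motion=[0,0,0,0,0,0,0,0,0,0,0,0,0,0,0,0,0,0,0,0,0,0,0,0,0,0,0,0,0,0], jaw=20, grip_force=55)

```text
time_s: 3.53
eef_pos: [541.7, 177.6, 186.5]
eef_rot: [[-0.293, -0.956, 0.001], [-0.956, 0.293, 0.0], [-0.001, -0.001, -1.0]]
contact_force: [-0.2, -0.6, -0.6]
gripper_width: 56.9
grasp_force: 0.0
```

Call:
arm_command(motion=[0,0,0,0,0,0,0,0,0,0,0,0,0,0,0,0,0,0,0,0,0,0,0,0,0,0,0,0,0,0])

```text
time_s: 3.95
eef_pos: [541.9, 177.3, 185.8]
eef_rot: [[-0.293, -0.956, 0.001], [-0.956, 0.293, 0.0], [-0.0, -0.001, -1.0]]
contact_force: [2.6, 1.0, -0.9]
gripper_width: 29.4
grasp_force: 55.0
```

```bash
cat >> h.py <<'E'
def show():
    st=get_state(); R=st["eef_rot"]; print(st["time_s"],"j7",st["joint_positions"][6].round(1),"p",st["eef_pos"].round(1),"yaw",np.degrees(np.arctan2(R[1,1],R[0,1])).round(2),"M",st["moment"].round(3),"F",st["contact_force"].round(1),"w",round(st["gripper_width"],1),round(st["grasp_force"],1))
E
python3 -c "from h import *;show()"
```

```text
3.95 j7 121.3 p [541.9 177.3 185.8] yaw 162.94 M [ 0.212 -0.301 -0.299] F [ 2.6  1.  -0.9] w 29.4 55.0
```

Call:
arm_command(motion=[0,0,0,0,0,7,0,0,0,0,0,7,0,0,0,0,0,7,0,0,0,0,0,7,0,0,0,0,0,7])

```text
time_s: 4.37
eef_pos: [541.6, 177.5, 186.0]
eef_rot: [[-0.791, -0.611, 0.001], [-0.611, 0.791, 0.0], [-0.001, -0.0, -1.0]]
contact_force: [0.5, 0.3, 0.8]
gripper_width: 29.5
grasp_force: 55.0
```

```bash
python3 -c "from h import *;show()"
```

```text
4.3667 j7 90.5 p [541.6 177.5 186. ] yaw 127.69 M [ 0.161 -0.112  0.27 ] F [0.5 0.3 0.8] w 29.5 55.0
```

Call:
arm_command(motion=[0,0,0,0,0,3,0,0,0,0,0,3,0,0,0,0,0,3,0,0,0,0,0,3,0,0,0,0,0,3])

```text
time_s: 4.78
eef_pos: [541.6, 177.7, 186.0]
eef_rot: [[-0.921, -0.389, 0.001], [-0.389, 0.921, 0.0], [-0.001, -0.0, -1.0]]
contact_force: [0.6, -1.2, 1.8]
gripper_width: 29.2
grasp_force: 55.0
```

```bash
python3 -c "from h import *;show()"
```

```text
4.7833 j7 77.6 p [541.6 177.7 186. ] yaw 112.9 M [ 0.185 -0.199  0.211] F [ 0.6 -1.2  1.8] w 29.2 55.0
```

Call:
arm_command(motion=[0,0,0,0,0,2,0,0,0,0,0,2,0,0,0,0,0,2,0,0,0,0,0,2,0,0,0,0,0,2])

```text
time_s: 5.2
eef_pos: [541.6, 177.8, 186.0]
eef_rot: [[-0.975, -0.224, 0.001], [-0.224, 0.975, 0.0], [-0.001, 0.0, -1.0]]
contact_force: [0.7, -0.5, 1.6]
gripper_width: 29.4
grasp_force: 55.0
```

```bash
python3 -c "
from h import *
show()
for i in range(3): snapshot('side');show()"
```

```text
5.2 j7 68.9 p [541.6 177.8 186. ] yaw 102.95 M [ 0.239 -0.212  0.217] F [ 0.7 -0.5  1.6] w 29.4 55.0
5.25 j7 68.8 p [541.5 177.8 186. ] yaw 102.83 M [ 0.29  -0.182  0.095] F [ 0.4 -0.3  1.4] w 29.9 55.0
5.3 j7 68.9 p [541.5 177.8 186. ] yaw 103.0 M [ 0.208 -0.216 -0.084] F [0.5 0.2 0.8] w 29.4 55.0
5.35 j7 69.0 p [541.6 177.8 186. ] yaw 103.04 M [ 0.276 -0.214 -0.137] F [ 0.9 -0.   2.6] w 30.0 55.0
```

Call:
arm_command(motion=[0,0,0,0,0,2,0,0,0,0,0,2,0,0,0,0,0,2,0,0,0,0,0,2,0,0,0,0,0,2])

```text
time_s: 5.77
eef_pos: [541.5, 177.9, 186.0]
eef_rot: [[-0.999, -0.053, 0.001], [-0.053, 0.999, 0.001], [-0.001, 0.0, -1.0]]
contact_force: [1.0, -0.5, 1.8]
gripper_width: 29.3
grasp_force: 55.0
```

```bash
python3 -c "
from h import *
show()
for i in range(3): snapshot('side');show()"
```

```text
5.7667 j7 60.2 p [541.5 177.9 186. ] yaw 93.01 M [ 0.183 -0.224  0.236] F [ 1.  -0.5  1.8] w 29.3 55.0
5.8167 j7 60.1 p [541.5 177.9 186. ] yaw 92.89 M [ 0.328 -0.171  0.12 ] F [0.2 1.6 1.9] w 29.8 55.0
5.8667 j7 60.2 p [541.5 177.9 186. ] yaw 93.05 M [ 0.306 -0.25  -0.078] F [0.5 0.6 2.1] w 29.5 55.0
5.9167 j7 60.3 p [541.5 177.9 186. ] yaw 93.09 M [ 0.351 -0.235 -0.174] F [1.  0.2 2.6] w 29.4 55.0
```

Call:
arm_command(motion=[0,0,0,0,0,2,0,0,0,0,0,2,0,0,0,0,0,2,0,0,0,0,0,2,0,0,0,0,0,2])

```text
time_s: 6.33
eef_pos: [541.5, 178.0, 186.0]
eef_rot: [[-0.993, 0.121, 0.001], [0.121, 0.993, 0.001], [-0.001, 0.001, -1.0]]
contact_force: [1.0, 0.9, 1.9]
gripper_width: 29.6
grasp_force: 55.0
```

```bash
python3 -c "from h import *;show()"
```

```text
6.3333 j7 51.5 p [541.5 178.  186. ] yaw 83.05 M [ 0.386 -0.28   0.279] F [1.  0.9 1.9] w 29.6 55.0
```

Call:
arm_command(motion=[0,0,0,0,0,2,0,0,0,0,0,2,0,0,0,0,0,2,0,0,0,0,0,2,0,0,0,0,0,2])

```text
time_s: 6.75
eef_pos: [541.6, 178.1, 186.0]
eef_rot: [[-0.957, 0.291, 0.001], [0.291, 0.957, 0.001], [-0.001, 0.001, -1.0]]
contact_force: [1.0, 1.3, 3.1]
gripper_width: 29.6
grasp_force: 55.0
```

```bash
python3 -c "from h import *;show()"
```

```text
6.75 j7 42.7 p [541.6 178.1 186. ] yaw 73.06 M [ 0.401 -0.25   0.255] F [1.  1.3 3.1] w 29.6 55.0
```

Call:
arm_command(motion=[0,0,0,0,0,2,0,0,0,0,0,2,0,0,0,0,0,2,0,0,0,0,0,2,0,0,0,0,0,2])

```text
time_s: 7.17
eef_pos: [541.6, 178.2, 186.0]
eef_rot: [[-0.892, 0.453, 0.001], [0.453, 0.892, 0.001], [-0.0, 0.001, -1.0]]
contact_force: [0.8, 1.9, 2.4]
gripper_width: 29.5
grasp_force: 55.0
```

```bash
python3 -c "from h import *;show()"
```

```text
7.1667 j7 34.0 p [541.6 178.2 186. ] yaw 63.07 M [ 0.378 -0.323  0.279] F [0.8 1.9 2.4] w 29.5 55.0
```

Call:
arm_command(motion=[0,0,0,0,0,2,0,0,0,0,0,2,0,0,0,0,0,2,0,0,0,0,0,2,0,0,0,0,0,2])

```text
time_s: 7.58
eef_pos: [541.7, 178.3, 186.0]
eef_rot: [[-0.799, 0.601, 0.001], [0.601, 0.799, 0.001], [-0.0, 0.002, -1.0]]
contact_force: [1.2, 1.5, 0.9]
gripper_width: 29.3
grasp_force: 55.0
```

```bash
python3 -c "from h import *;show()"
```

```text
7.5833 j7 25.2 p [541.7 178.3 186. ] yaw 53.08 M [ 0.395 -0.396  0.306] F [1.2 1.5 0.9] w 29.3 55.0
```

Call:
arm_command(motion=[0,0,0,0,0,0,0,0,0,0,0,2,0,0,0,0,0,2,0,0,0,0,0,2,0,0,0,0,0,2])

```text
time_s: 8.0
eef_pos: [541.7, 178.3, 186.0]
eef_rot: [[-0.708, 0.706, 0.001], [0.706, 0.708, 0.001], [-0.0, 0.002, -1.0]]
contact_force: [2.1, 1.8, 2.0]
gripper_width: 29.8
grasp_force: 55.0
```

```bash
python3 -c "from h import *;show()"
```

```text
8.0 j7 18.3 p [541.7 178.3 186. ] yaw 45.11 M [ 0.487 -0.506  0.417] F [2.1 1.8 2. ] w 29.8 55.0
```

Call:
arm_command(motion=[0,0,0,0,0,-2,0,0,0,0,0,-2,0,0,0,0,0,2,0,0,0,0,0,2,0,0,0,0,0,0])

```text
time_s: 8.42
eef_pos: [541.8, 178.3, 186.0]
eef_rot: [[-0.708, 0.706, 0.001], [0.706, 0.708, 0.001], [-0.0, 0.002, -1.0]]
contact_force: [1.5, 4.2, 1.3]
gripper_width: 29.8
grasp_force: 55.0
```

```bash
python3 -c "from h import *;show()"
```

```text
8.4167 j7 18.3 p [541.8 178.3 186. ] yaw 45.09 M [ 0.63  -0.568  0.07 ] F [1.5 4.2 1.3] w 29.8 55.0
```

Call:
arm_command(motion=[0,0,0,0,0,-3,0,0,0,0,0,-3,0,0,0,0,0,2,0,0,0,0,0,2,0,0,0,0,0,2])

```text
time_s: 8.83
eef_pos: [541.7, 178.3, 186.0]
eef_rot: [[-0.709, 0.706, 0.001], [0.706, 0.709, 0.001], [-0.0, 0.002, -1.0]]
contact_force: [2.5, 2.4, 1.4]
gripper_width: 29.5
grasp_force: 55.0
```

```bash
python3 -c "from h import *;show()"
```

```text
8.8333 j7 18.3 p [541.7 178.3 186. ] yaw 45.12 M [ 0.654 -0.564  0.413] F [2.5 2.4 1.4] w 29.5 55.0
```

Call:
arm_command(motion=[0,0,0,0,0,-7,0,0,0,0,0,-7,0,0,0,0,0,2,0,0,0,0,0,2,0,0,0,0,0,2])

```text
time_s: 9.25
eef_pos: [541.7, 178.3, 186.0]
eef_rot: [[-0.8, 0.6, 0.001], [0.6, 0.8, 0.001], [-0.0, 0.002, -1.0]]
contact_force: [2.3, 2.8, 2.2]
gripper_width: 29.5
grasp_force: 55.0
```

```bash
python3 -c "from h import *;show()"
```

```text
9.25 j7 25.3 p [541.7 178.3 186. ] yaw 53.11 M [ 0.654 -0.512  0.331] F [2.3 2.8 2.2] w 29.5 55.0
```

Call:
arm_command(motion=[0,0,0,0,0,0,0,0,0,0,0,0,0,0,0,0,0,0,0,0,0,0,2,0,0,0,0,0,0,2])

```text
time_s: 9.67
eef_pos: [541.9, 178.1, 186.0]
eef_rot: [[-0.778, 0.628, -0.028], [0.628, 0.778, 0.023], [0.036, 0.001, -0.999]]
contact_force: [2.2, 5.0, 3.4]
gripper_width: 29.6
grasp_force: 55.0
```

```bash
python3 -c "from h import *;show()"
```

```text
9.6667 j7 25.7 p [541.9 178.1 186. ] yaw 51.09 M [ 0.818 -0.843  0.323] F [2.2 5.  3.4] w 29.6 55.0
```

Call:
arm_command(motion=[0,0,0,0,-1,0,0,0,0,0,-1,0,0,0,0,0,0,0,0,0,0,0,0,1,0,0,0,0,0,2])

```text
time_s: 10.08
eef_pos: [541.7, 178.3, 186.0]
eef_rot: [[-0.744, 0.668, 0.0], [0.668, 0.744, 0.0], [0.0, 0.0, -1.0]]
contact_force: [3.3, 5.0, 2.9]
gripper_width: 29.7
grasp_force: 55.0
```

```bash
python3 -c "from h import *;show()"
```

```text
10.0833 j7 20.9 p [541.7 178.3 186. ] yaw 48.08 M [ 1.384 -0.433  0.391] F [3.3 5.  2.9] w 29.7 55.0
```

Call:
arm_command(motion=[0,0,0,0,0,0,0,0,0,0,0,0,0,0,0,0,0,0,0,0,0,0,0,0,0,0,0,0,0,0], jaw=80)

```text
time_s: 10.5
eef_pos: [540.9, 176.8, 185.3]
eef_rot: [[-0.743, 0.669, -0.002], [0.669, 0.743, -0.002], [0.0, -0.003, -1.0]]
contact_force: [-0.2, -0.2, -0.1]
gripper_width: 61.4
grasp_force: 0.0
```

Call:
arm_command(motion=[0,0,0,0,0,0,0,0,0,0,0,0,0,0,0,0,0,0,0,0,0,0,0,0,0,0,0,0,0,0])

```text
time_s: 10.92
eef_pos: [541.3, 177.5, 185.7]
eef_rot: [[-0.743, 0.669, -0.001], [0.669, 0.743, -0.001], [-0.0, -0.001, -1.0]]
contact_force: [-0.2, 0.6, 0.1]
gripper_width: 80.2
grasp_force: 0.0
```

Call:
arm_command(motion=[0,0,-10,0,0,0,0,0,-20,0,0,0,0,0,-25,0,0,0,0,0,-25,0,0,0,0,0,0,0,0,0])

```text
time_s: 11.33
eef_pos: [543.9, 178.6, 271.4]
eef_rot: [[-0.743, 0.669, 0.007], [0.669, 0.743, 0.002], [-0.004, 0.006, -1.0]]
contact_force: [1.3, 0.4, 1.2]
gripper_width: 79.8
grasp_force: 0.0
```

Call:
arm_command(motion=[0,0,0,0,0,0,0,0,0,0,0,0,0,0,0,0,0,0,0,0,0,0,0,0,0,0,0,0,0,0])

```text
time_s: 11.75
eef_pos: [540.9, 177.4, 264.9]
eef_rot: [[-0.743, 0.669, -0.002], [0.669, 0.743, -0.002], [0.001, -0.003, -1.0]]
contact_force: [0.8, -1.1, -0.5]
gripper_width: 80.5
grasp_force: 0.0
```

Run:
```python
from h import *
show(); s=snapshot("wrist")
cv2.imwrite("pics/w2.png",s["frame"][...,::-1])
z=s["z_map"];v,u=np.mgrid[0:400,0:640]; a=(u-s["cx"])/s["fx"]; b=(v-s["cy"])/s["fy"]; r=np.hypot(a,b)+1e-9
k=np.tan(r)/r; P=np.stack([a*k*z,b*k*z,z,np.ones_like(z)],-1)@np.array(s["extrinsics"]).T
m=(np.hypot(P[...,0]-540,P[...,1]-178)<33)&(P[...,2]>200)&(P[...,2]<212)&(z>0)
print(m.sum(),cv2.minAreaRect(P[m][:,:2].astype(np.float32)))
```

```text
11.75 j7 21.9 p [540.9 177.4 264.9] yaw 48.0 M [ 0.015 -0.114 -0.044] F [ 0.8 -1.1 -0.5] w 80.5 0.0
1743 ((542.226806640625, 178.06527709960938), (30.34714698791504, 29.906038284301758), 47.694007873535156)
```

View pics/w2.png

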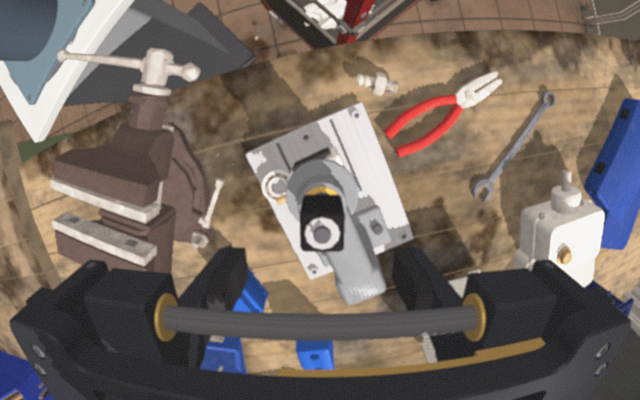

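The gripper is clear above the knob at pixel (322,225). The knob has stayed at 47.7°, and the bearing, pliers, fitting and spanner lie where they were.

```bash
python3 -c "from bench import job_done;print(job_done())"
```

```text
the job is handed in; nothing more can be done
None
```

I broke the knob loose, ran it down and nipped the clamp on the valve block at an estimated 35–45 N (judged from the twisting moment, not measured directly), then let go and handed the job in at about 12 s; no verdict came back.

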